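Index the pump flange on the tilting table and lock it with the pin

ROBOT

A 7-joint arm with a two-finger parallel gripper is mounted at the origin on the work surface. World frame = base frame: x ahead of the robot, y to its left, z up, the work surface at z = 0. Lengths are in m, angles in rad, forces in N, time in s.
With the tool pointing down it reaches from about 0.425 to 0.875 m from the base axis. Payload 4.7 kg.
Tool frame: the origin (TCP) lies midway between the tips of the shut fingers; the grasp point (between the pads) lies 19 mm behind it; z points along the fingers, y is the line along which they close (so a half turn about z gives the same grasp; the last joint's range is limited). The gripper opens to 87 mm and grips with 3 to 60 N. Pads are 19 mm wide; open, the fingers measure 117 mm over their backs; the gripper's body (75 mm by 190 mm) begins 51 mm behind the grasp point.
Start: joints at [1.174, 0.321, -0.07, 1.45, 0.023, 1.371, -0.057], TCP at [0.26, -0.596, 0.223] pointing down, gripper open.
Joint ranges: [-2.86, 2.86], [-0.3, 2.09], [-1.38, 1.24], [0.06, 2.45], [-1.56, 4.7], [0.09, 2.05], [-2.69, 2.69]. Speed limits (rad/s): [2.57, 2.57, 3.14, 3.14, 3.14, 3.14, 3.14].

INTERFACE

Orientations are given as a rotation vector (axis times angle).
In Python, from bench import ctrl gives the robot as it stands.
- The arm moves only by the shell command python3 inch.py FILE [FORCE], which reads ROWS from the file FILE. ROWS is one flat JSON list of numbers that holds 1 to 20 rows one after another, with no inner brackets; each row has 5 numbers: dx, dy, dz in fractions of the full range, 1 being 0.6 m, then a turn about the tool's z in parts of the range, where 1.0 means pi/2 rad, then the opening from 0.0 (shut) to 1.0 (fully open); each row is the pose to reach, as a shift and turn from the pose commanded when the command began, along the tool's axes at that moment; what a row does not reach only later rows make up. A row lasts 1/10 s, in which the tool goes at most 0.05 m and 0.15 rad, less where a joint would pass 70% of its speed; a pose out of reach is approached as far as the arm can. The fingers move at their own pace and stop on an object; FORCE is the grip in N (left out, the last holds). Time passes only in rows, so rows that do not move let the fingers close. It prints the time, the measured TCP pose, the force, the opening and the grip force at its end. No shift or turn number may pass 1 either way. Input that does not fit is refused with a message, and nothing moves.
- ctrl.get_state(): the state, without advancing time (a new reading comes with each control period).
- ctrl.get_image(name): name is "side" or "top"; returns the picture (384x512x3 uint8, red, green, blue); there is no depth.
- ctrl.camera_model(name): a dict with "vertical_fov" (degrees; the focal length in pixels is half the picture's height over the tangent of half this angle, whatever the lens; pixels are square), "cx", "cy" (the principal point, pixels), "k1" (the pictures are not rectified: a ray, as slopes to the right and down, at radius r is drawn at 1 + k1 r^2 times it, then the intrinsics apply), "rvec" (rotation vector, rad) and "tvec" (3), from world to camera coordinates, as OpenCV has them. Camera axes: x right, y down, z forward; pixel columns grow to the right and rows downward; lengths in m; the calibration is good to about 2 mm. A picture is of the moment at which its call begins. camera_model takes no time and is no camera call.
- ctrl.close_job(): hands the job in; it is judged then, once.
The state is a dict: "time": time; "joint_positions": joint angles; "qd": joint speeds; "joint_torque": joint torques, N m; "position": TCP position; "tool_rot": TCP orientation; "ft_force": force on the tool from outside, world axes, zero at the start; "torque": the same for the moment, N m; "grip_width": opening from 0.0 (shut) to 1.0 (fully open); "grip_force": force on a finger pad.
Only numpy, scipy, OpenCV 4.12 (cv2) and the standard library are available. Lean on these libraries where they do the work, as an engineer would, in place of code of your own. Each camera call takes 0.05 s, during which the arm holds its last target. There are 200 camera calls.

TASK

Set up the pump flange so that its gauge can be screwed in next: turn the tilted indexing table by its upright black knob until the side port of the brass flange bolted on it points straight down the slope, to the front of the stand, and the table has clicked into its detent there. Then take the index pin from the wooden tool block and push it fully home, collar down on the steel, through the table's ear below the port and the lug under that ear. Let go, and leave the other tools in the block, the pressure gauge, the drain cock and the spare flange where they are.

Things in the scene. Friction and masses are not known exactly. Their poses are not given: they have to be found in the camera images.
- stand: Fixed grey cast stand of the tilting indexing table; origin under the middle of the table on the shelf, z up, -x its front (to the robot at yaw 0). Base 200 mm wide (y), 190 mm long (x), 14 mm thick; two cheeks at y = -82 and +82 mm, 121 mm high, carry a cradle tilted for good by 30 degrees: the table faces up and to the front, its axis leaning 30 degrees from vertical towards -x.
- axis_top (a point): Centre of the round steel faceplate's upper face (160 mm across, 10 mm thick) on its turning axis, 134 mm above the shelf. Frame fixed to the cradle: z is the table's axis, out of the plate, up and to the front; x points straight up the slope, -x straight down it to the front; y across.
- faceplate (a joint): Turn of the faceplate, rad, about axis_top's z, counterclockwise from above positive, no end stops. At 0 or whole turns the port points down the slope. Starts at 0.9 to 5.4. Stays where left (friction 0.06 N m); at every quarter turn a spring roller under it drops between two teeth: let go within 0.08 rad of there, it pulls in. Passing the teeth takes about 0.35 N m, 5 N at the knob.
- knob (a point): Middle of the grip of the upright round black turning knob on the faceplate; 16 mm across, its axis along the table's, 68 mm from the turning axis. This point is 35 mm above the plate's upper face, 21 mm below the knob's top; a foot 22 mm wide and 6 mm high is at its root. At joint 0 it stands at (+48, -48, +35) mm in axis_top's frame; it is 135 degrees ahead of the port.
- port (a point): Mouth of the flange's side port, a brass stub with a 25 mm hexagon end sticking out of the hub, 50 mm from the axis and 21 mm above the plate's upper face; turns with the plate. The flange, bolted to the plate's middle, is 80 mm across and 10 mm thick with four hex heads up to 15 mm above the plate; its hub is 52 mm across and reaches 34 mm above the plate.
- port_hole (a point): Centre of the hole in the ear under the port, at the ear's underside; turns with the plate. The plate has four square steel ears 90 degrees apart, level with it, 34 mm wide and 10 mm thick, reaching 108 mm from the axis, each with a plain 12 mm through hole 92 mm from the axis; one ear lies straight under and outside the port.
- lock_hole (a point): Fixed point on the axis of the 12.5 mm through hole of the stand's only lock lug (14 mm thick, its top 3 mm below the ears), 92 mm straight down the slope from the turning axis, at the level of the ears' underside. Axes as axis_top: the pin goes in along -z.
- lock_seat (a point): Fixed point on the same hole axis, 10 mm above lock_hole, level with the ears' upper face: where the underside of the pin's collar comes to rest. Axes as axis_top.
- index_pin: The index pin: steel; round stem 10 mm by 40 mm with 4 mm tapered tip, then a round collar 22 mm by 4 mm, then a round grooved grip 16 mm by 32 mm; 76 mm long, 50 to 105 g. Origin at the tip, z along the pin to the grip. Starts upright in one of the tool block's three holes, collar on the block's top. The only one there with a collar and a round grip.
- pin_collar (a point): Centre of the underside of the pin's collar, 40 mm above its tip; turns with the pin.
- block: Fixed wooden tool block, 170 mm (its x) by 46 mm (its y) by 52 mm high, origin under its centre; three 12 mm holes, 46 mm deep, along its x at -55, 0 and +55 mm hold the index pin, a drift and a bolt, in any order. (Out of the way, beyond 0.6 m ahead on the -y side, a fixed wooden cabinet 235 mm high stands with its door ajar.)
- drift: Bystander: steel drift punch standing in the block, octagonal 14 mm body that reaches 70 mm above the block's top. Origin at its lower tip, 40 mm below the block's top.
- bolt: Bystander: hex-headed bolt in the block, head 19 mm across, 7.5 mm high. Origin at its lower tip, 40 mm below the block's top.
- gauge: Bystander: steel pressure gauge standing upright on a round foot 90 mm across; case 100 mm across and 36 mm deep, 172 mm high in all. Origin under its foot, dial towards its -x.
- drain_cock: Bystander: dark iron drain cock lying in front of the stand, about 100 mm long (its x), 44 mm wide over its tee handle, 54 mm high. Origin under its middle.
- spare_flange: Bystander: loose brass flange beside the stand, flat on the shelf, 80 mm across, 34 mm high. Origin under its centre.

How it is judged:
On the way, in this order (a step that is already met when the one before it is completed fails the run):
1. the table stands in the detent with the flange's port straight down the slope (distance between port_hole and lock_hole below 0.005 m and velocity of joint faceplate between -0.05 and 0.05 rad/s), for 0.2 s.
2. the index pin is home through ear and lug (distance between port_hole and lock_hole below 0.005 m and distance between pin_collar and lock_seat below 0.005 m and angle between the z axis of index_pin and the z axis of lock_seat, either way round below 0.1 rad), for 0.2 s.
At the end, for the whole second after the job is handed in: The hole of the ear under the port lies within 4 mm of the lug's hole (so the port points straight down the slope, to about 2.5 degrees), the underside of the pin's collar is within 5 mm of its seat on the ear with the pin along the hole to 0.1 rad, and pin and table are at rest and released (distance between port_hole and lock_hole below 0.004 m and distance between pin_collar and lock_seat below 0.005 m and angle between the z axis of index_pin and the z axis of lock_seat, either way round below 0.1 rad and linear speed of index_pin below 0.02 m/s and velocity of joint faceplate between -0.05 and 0.05 rad/s); the robot touches nothing.
It fails at once if the pressure gauge is shifted or knocked (distance of gauge from where it was at the start of the episode above 0.02 m).
It fails at once if the drain cock is shifted or knocked (distance of drain_cock from where it was at the start of the episode above 0.02 m).
It fails at once if the spare flange is shifted or knocked (distance of spare_flange from where it was at the start of the episode above 0.02 m).
It fails at once if the drift punch is shifted or knocked (distance of drift from where it was at the start of the episode above 0.012 m).
It fails at once if the hex bolt is shifted or knocked (distance of bolt from where it was at the start of the episode above 0.012 m).
It also fails if it takes over 69 s, if anything falls off the work surface, if the arm or the gripper's body presses on something with over 40 N, if the wrist force passes 120 N, or if a joint passes its speed limit or range.

## Working session

There is one attempt and no reset: what is moved stays moved. The work goes in short steps, Python scripts to look and compute and a shell command to move; the robot and the scene stay as the last step left them, time stands still between calls to the robot, and variables do not carry over. Pictures are saved under pics/ and viewed, at most 10 in all, crops included, and the job is handed in when it is done.

```bash
ls; mkdir -p pics; python3 - <<'E'
from bench import ctrl
import cv2
for n in("side","top"):
    im=ctrl.get_image(n); cv2.imwrite(f"pics/{n}0.png",cv2.resize(im[:,:,::-1],(800,600),interpolation=cv2.INTER_CUBIC)); print(n,ctrl.camera_model(n))
s=ctrl.get_state();print(s)
E
```

```text
bench.py
inch.py
pics
side {'vertical_fov': 45.019576926895596, 'cx': 251.52862476974596, 'cy': 191.92282342206087, 'k1': -0.09324930698720556, 'rvec': array([ 0.30621306, -2.77299364,  1.18584246]), 'tvec': array([0.55043821, 0.14694842, 0.90740972])}
top {'vertical_fov': 42.652003348062685, 'cx': 249.83556647434463, 'cy': 192.4238690683129, 'k1': -0.03919069524626858, 'rvec': array([ 2.19676559, -2.17837506,  0.05285337]), 'tvec': array([0.02124587, 0.55488495, 1.20555516])}
{'time': 0.1, 'joint_positions': array([ 1.17410139,  0.32175479, -0.0700696 ,  1.4515483 ,  0.02261233,
        1.37080168, -0.05688138]), 'qd': array([ 4.02823899e-05,  6.34860117e-04,  6.74599094e-04, -2.71070982e-03,
       -6.81310415e-04,  9.85615719e-05,  4.48430425e-04]), 'joint_torque': array([-3.04030018e-04, -4.92572057e+01, -4.05618399e-01, -3.13400209e+01,
       -6.40631374e-02,  3.94470873e-02,  9.91757042e-05]), 'position': array([ 0.25931514, -0.59549399,  0.22156929]), 'tool_rot': array([-3.07391668e+00, -6.40461281e-01,  7.20425346e-04]), 'ft_force': array([-0.90607501, -0.24631548, -0.87272383]), 'torque': array([-0.01443286,  0.01810232, -0.00047063]), 'grip_force': 0.0, 'grip_width': 0.9981964350707916}
```

View pics/side0.png

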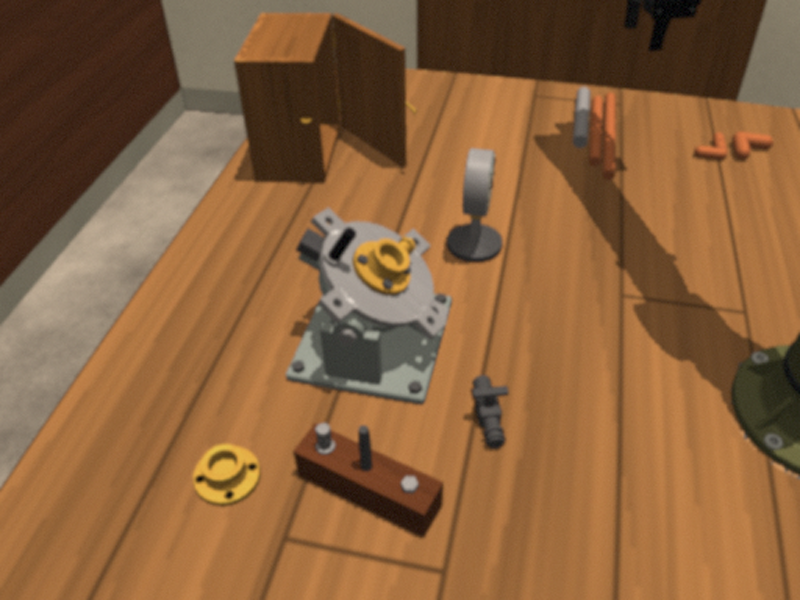

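View pics/top0.png

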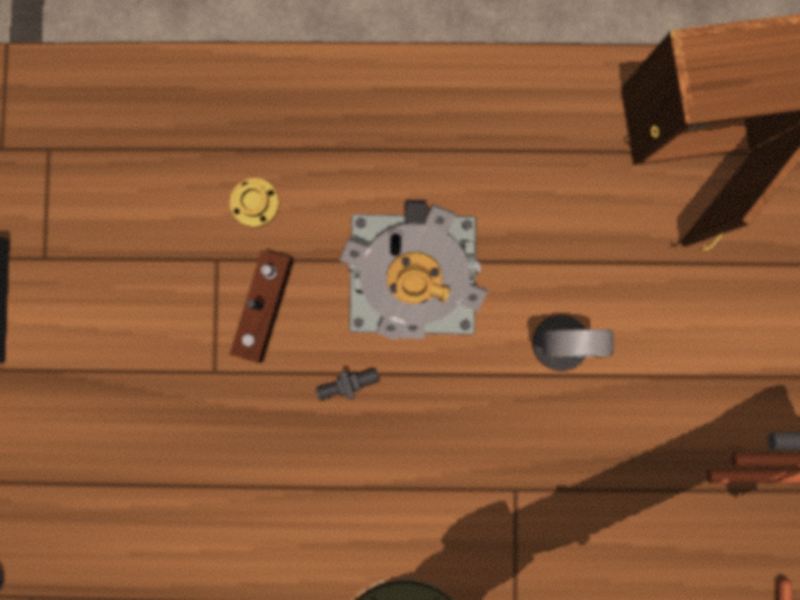

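The side view shows the table centred at about (380,268), the knob at (343,242) and the port at (406,245). In the block the pin is at (324,437), the drift at (365,447) and the bolt at (410,483). In the top view the table is at (415,278), the knob at (396,244), the port at (445,293) and the pin at (268,270). I'll zoom in next.

```bash
cat > h.py <<'E'
import numpy as np, cv2
from bench import ctrl
from scipy.spatial.transform import Rotation as R
def proj(n,P):
    m=ctrl.camera_model(n); f=192/np.tan(np.radians(m["vertical_fov"]/2))
    K=np.array([[f,0,m["cx"]],[0,f,m["cy"]],[0,0,1]])
    return cv2.projectPoints(np.atleast_2d(np.array(P,float)),m["rvec"],m["tvec"],K,np.array([m["k1"],0,0,0]))[0][:,0]
def back(n,uv,z):
    m=ctrl.camera_model(n); f=192/np.tan(np.radians(m["vertical_fov"]/2))
    K=np.array([[f,0,m["cx"]],[0,f,m["cy"]],[0,0,1]])
    p=cv2.undistortPoints(np.array([[uv]],float),K,np.array([m["k1"],0,0,0]))[0,0]
    Rm=cv2.Rodrigues(m["rvec"])[0]; c=-Rm.T@m["tvec"]; d=Rm.T@np.r_[p,1]
    return c+d*(z-c[2])/d[2]
def axis(x,y,yaw):  # rotation, origin of axis_top
    Rt=R.from_euler('z',yaw)*R.from_euler('y',-30,degrees=True)
    return Rt.as_matrix(),np.array([x,y,0.134])
E
python3 - <<'E'
from h import *
for n,(x,y,w,h,s) in dict(top=(140,125,180,130,4.4),side=(180,125,140,106,5.6)).items():
    im=ctrl.get_image(n)[:,:,::-1]
    cv2.imwrite(f"pics/{n}1.png",cv2.resize(im[y:y+h,x:x+w],None,fx=s,fy=s,interpolation=cv2.INTER_CUBIC))
E
```

```text
(no output)
```

View pics/top1.png

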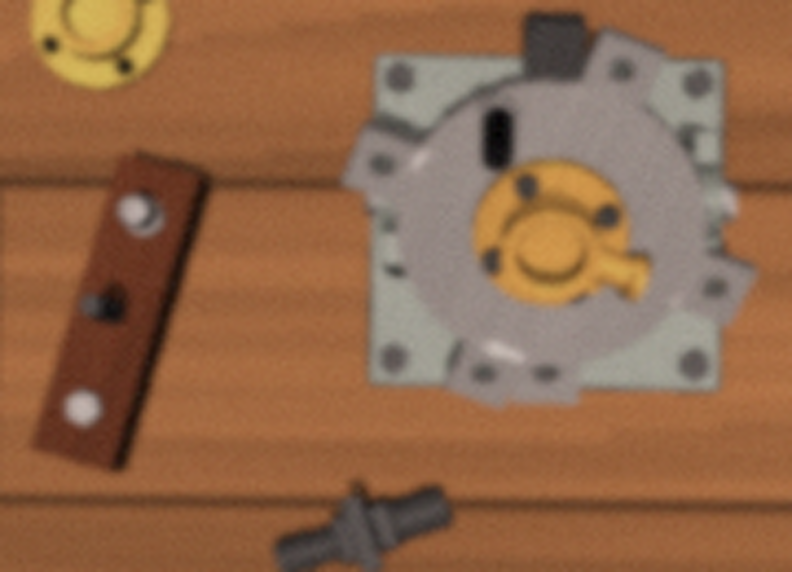

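View pics/side1.png

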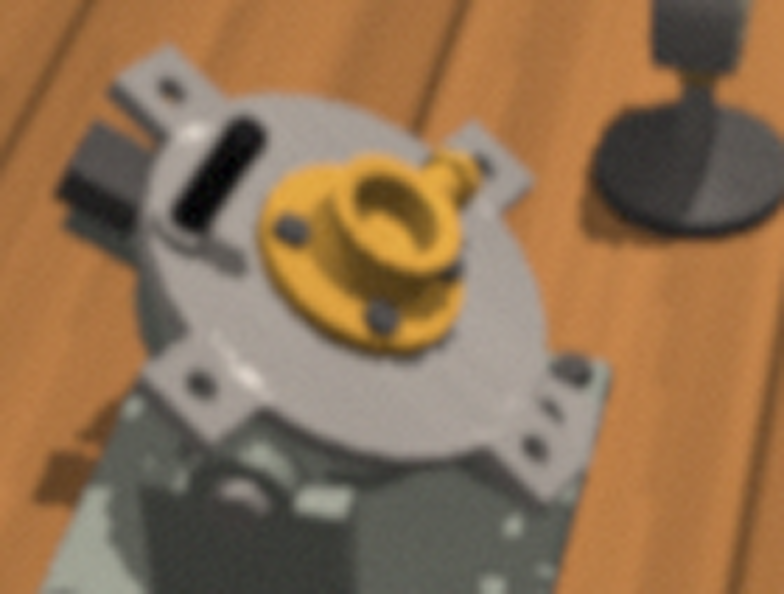

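The clicks agree across both views. In the top crop the ear holes are at (715,287) for the port ear, then (623,70), (382,163) and (484,373). The lug hole is at (546,373), the knob at (497,138) and the pin grip top at (132,211). In the side crop the port ear hole is at (483,165). Next I'll fit the stand pose, table angle and pin position.

```bash
python3 - <<'E'
from h import *
from scipy.optimize import least_squares
T=lambda u,v:(np.array([u,v])+.5)/4.4-.5+[140,125]
S=lambda u,v:(np.array([u,v])+.5)/5.6-.5+[180,125]
S0=lambda u,v:(np.array([u,v])+.5)/1.5625-.5
base=[(377,55),(723,60),(718,388),(370,384)]; bl=[(.095,.1),(.095,-.1),(-.095,-.1),(-.095,.1)]
et=[(715,287),(623,70),(382,163),(484,373)]; es=[(483,165),(172,88),(201,383),(535,447)]
def res(p,full=False):
    x,y,yaw,th=p; A,o=axis(x,y,yaw); r=[]
    ang=np.pi+th+np.arange(4)*np.pi/2
    E=np.c_[.092*np.cos(ang),.092*np.sin(ang),0*ang]@A.T+o
    r+=list(proj("top",E)-[T(*e) for e in et]); r+=list(proj("side",E)-[S(*e) for e in es])
    B=np.c_[np.array(bl),np.full(4,.014)]@R.from_euler('z',yaw).as_matrix().T+[x,y,0]
    r+=list(proj("top",B)-[T(*e) for e in base])
    k=-np.pi/4+th; Kt=[A@[.068*np.cos(k),.068*np.sin(k),z]+o for z in(.056,.006)]
    r+=list(proj("side",Kt)-[S(247,130),S(188,217)])
    L=A@[-.092,0,-.013]+o; r+=list(proj("top",L)-[T(546,373)])
    return np.array(r) if full else np.ravel(r)
s=least_squares(res,[.6,0,0,1.1],loss='soft_l1'); print(s.x); print(np.round(res(s.x,1),1).tolist())
print("pin top",back("top",T(131,210),.088),back("side",S0(323,428),.088),"collar",back("top",T(141,215),.056),back("side",S0(325,446),.056))
print("drift top",back("top",T(88,305),.122),"bolt",back("top",T(83,408),.0595))
for c in [(137,153),(32,447),(122,470),(210,177)]: print(back("top",T(*c),.052))
print("cock",back("top",T(280,555),.03),back("top",T(450,500),.03),back("top",T(355,485),.05))
st=ctrl.get_state(); print(st["position"],R.from_rotvec(st["tool_rot"]).as_matrix())
E
cat >> h.py <<'E'
def delta(grasp,yawy=-np.pi/2):
    """shift along tool axes and turn so the grasp point comes to `grasp`, tool y along world angle yawy"""
    s=ctrl.get_state(); M=R.from_rotvec(s["tool_rot"]).as_matrix()
    t=np.array(grasp)-[0,0,.019]; a=np.arctan2(M[1,1],M[0,1])
    turn=-(yawy-a); turn=(turn+np.pi/2)%np.pi-np.pi/2
    return np.round(np.r_[M.T@(t-s["position"]),turn],4)
E
python3 - <<'E'
from h import *
from scipy.optimize import least_squares
T=lambda u,v:(np.array([u,v])+.5)/4.4-.5+[140,125]
S=lambda u,v:(np.array([u,v])+.5)/5.6-.5+[180,125]
base=[(377,55),(723,60),(718,388),(370,384)]; bl=[(.095,.1),(.095,-.1),(-.095,-.1),(-.095,.1)]
et=[(715,287),(623,70),(382,163),(484,373)]; es=[(483,165),(172,88),(201,383),(535,447)]
def res(p,full=False):
    x,y,yaw,th,dx,dz=p; A,o=axis(x,y,yaw); o=o+[0,0,dz]; r=[]
    ang=np.pi+th+np.arange(4)*np.pi/2
    E=np.c_[.092*np.cos(ang),.092*np.sin(ang),0*ang]@A.T+o
    r+=list(proj("top",E)-[T(*e) for e in et]); r+=list(proj("side",E)-[S(*e) for e in es])
    B=np.c_[np.array(bl)+[dx,0],np.full(4,.014)]@R.from_euler('z',yaw).as_matrix().T+[x,y,0]
    r+=list(proj("top",B)-[T(*e) for e in base])
    return np.array(r) if full else np.r_[np.ravel(r),dz/.002]
s=least_squares(res,[.6,0,0,1.1,0,0]); print(s.x); print(np.round(res(s.x,1),1).tolist())
x,y,yaw,th=s.x[:4]; A,o=axis(x,y,yaw)
for t in np.arange(th,-.01,-.1).tolist()+[0]:
    k=t-np.pi/4; print(round(t,2),np.round(A@[.068*np.cos(k),.068*np.sin(k),.043]+o,4))
k=th-np.pi/4;print("d",delta(A@[.068*np.cos(k),.068*np.sin(k),.043]+o))
E
```

```text
[ 5.83956040e-01 -8.88020585e-03 -8.04978914e-03  1.19899216e+00
  1.51084007e-02  1.00203588e-03]
[[0.2, 0.6], [0.1, 0.3], [0.2, 0.5], [0.1, 0.3], [-0.5, 0.2], [-0.5, 0.2], [-0.4, 0.0], [-0.3, 0.2], [-0.6, -0.7], [0.6, -0.6], [0.9, 0.8], [-0.5, 0.4]]
1.2 [0.6166 0.0182 0.2024]
1.1 [0.6186 0.0118 0.2036]
1.0 [0.6201 0.0052 0.2045]
0.9 [ 0.621  -0.0015  0.205 ]
0.8 [ 0.6213 -0.0083  0.2052]
0.7 [ 0.6211 -0.015   0.2051]
0.6 [ 0.6202 -0.0218  0.2047]
0.5 [ 0.6188 -0.0284  0.2039]
0.4 [ 0.6168 -0.0348  0.2027]
0.3 [ 0.6143 -0.0409  0.2013]
0.2 [ 0.6112 -0.0467  0.1996]
0.1 [ 0.6077 -0.0522  0.1975]
-0.0 [ 0.6037 -0.0572  0.1953]
0 [ 0.6037 -0.0571  0.1953]
d [ 0.5726 -0.4201  0.039   0.4108]
```

Careful with the scale: shifts go in shares of 0.6 m and turns go in shares of pi/2 rad. That gives: 0.573 m is 0.955, -0.42 m is -0.7, 0.411 rad is 0.2617.

```bash
echo '[0, 0, -0.0833, 0, 0.5, 0.1667, -0.125, -0.1667, 0.0637, 0.5, 0.955, -0.7, -0.1667, 0.2617, 0.5, 0.955, -0.7, -0.1667, 0.2617, 0.5, 0.955, -0.7, -0.1667, 0.2617, 0.5, 0.955, -0.7, -0.1667, 0.2617, 0.5, 0.955, -0.7, -0.1667, 0.2617, 0.5, 0.955, -0.7, -0.1667, 0.2617, 0.5, 0.955, -0.7, -0.1667, 0.2617, 0.5, 0.955, -0.7, -0.1667, 0.2617, 0.5, 0.955, -0.7, -0.1667, 0.2617, 0.5, 0.955, -0.7, -0.1667, 0.2617, 0.5, 0.955, -0.7, -0.1667, 0.2617, 0.5, 0.955, -0.7, -0.1667, 0.2617, 0.5, 0.955, -0.7, -0.1667, 0.2617, 0.5, 0.955, -0.7, -0.1667, 0.2617, 0.5, 0.955, -0.7, -0.1667, 0.2617, 0.5, 0.955, -0.7, -0.1667, 0.2617, 0.5, 0.955, -0.7, -0.1667, 0.2617, 0.5, 0.955, -0.7, -0.1667, 0.2617, 0.5]' > rows.txt && python3 inch.py rows.txt 5
python3 -c "
from h import *;print(delta([.6166,.0182,.2024]))"
```

```text
time: 2.2
position: [0.6168, 0.0156, 0.3227]
tool_rot: [3.14, -0.006, 0.0]
ft_force: [0.8, -0.1, -1.2]
grip_width: 0.5
grip_force: 0.0
[-0.0002 -0.0028  0.1393 -0.0037]
```

Converted, 0.138 m is 0.23, 0.1 m is 0.1667, -0.004 rad is -0.0025.

```bash
echo '[0, -0.005, 0.0833, -0.0025, 0.5, 0, -0.005, 0.1667, -0.0025, 0.5, 0, -0.005, 0.23, -0.0025, 0.5, 0, -0.005, 0.23, -0.0025, 0.5, 0, -0.005, 0.23, -0.0025, 0.5, 0, -0.005, 0.23, -0.0025, 0.1, 0, -0.005, 0.23, -0.0025, 0.1, 0, -0.005, 0.23, -0.0025, 0.1, 0, -0.005, 0.23, -0.0025, 0.1, 0, -0.005, 0.23, -0.0025, 0.1, 0, -0.005, 0.23, -0.0025, 0.1, 0, -0.005, 0.23, -0.0025, 0.1]' > rows.txt && python3 inch.py rows.txt 5
python3 -c "
from h import *;print(delta([.6166,.0182,.2024]))"
```

```text
time: 3.4
position: [0.6173, 0.0207, 0.1853]
tool_rot: [3.141, 0.006, 0.001]
ft_force: [-1.7, -0.3, 5.8]
grip_width: 0.187
grip_force: 5.0
[-0.0007  0.0025  0.0019  0.0036]
```

Converted, 0.0753 m is 0.1255, 0.053 m is 0.0883.

```bash
echo '[0.0033, 0.01, -0.0017, 0, 0.1, 0.0058, 0.0217, -0.0033, 0, 0.1, 0.0073, 0.0333, -0.0043, 0, 0.1, 0.0078, 0.0442, -0.0047, 0, 0.1, 0.0075, 0.055, -0.0045, 0, 0.1, 0.006, 0.0667, -0.0038, 0, 0.1, 0.0037, 0.0777, -0.0025, 0, 0.1, 0.0003, 0.0883, -0.0005, 0, 0.1, -0.0038, 0.0983, 0.0017, 0, 0.1, -0.009, 0.1083, 0.0047, 0, 0.1, -0.0117, 0.1133, 0.0067, 0, 0.1, -0.0148, 0.1173, 0.0083, 0, 0.1, -0.0183, 0.1217, 0.01, 0, 0.1, -0.0215, 0.1255, 0.0118, 0, 0.1, -0.0215, 0.1255, 0.0118, 0, 0.1, -0.0215, 0.1255, 0.0118, 0, 0.1]' > rows.txt && python3 inch.py rows.txt 6
python3 - <<'E'
from h import *
im=ctrl.get_image("top")[:,:,::-1][125:255,140:320]; cv2.imwrite("pics/top2.png",cv2.resize(im,None,fx=4.4,fy=4.4,interpolation=cv2.INTER_CUBIC))
E
```

```text
time: 5.0
position: [0.6074, -0.048, 0.1795]
tool_rot: [-3.134, -0.014, -0.012]
ft_force: [6.7, 11.4, 5.8]
grip_width: 0.335
grip_force: 6.0
```

View pics/top2.png

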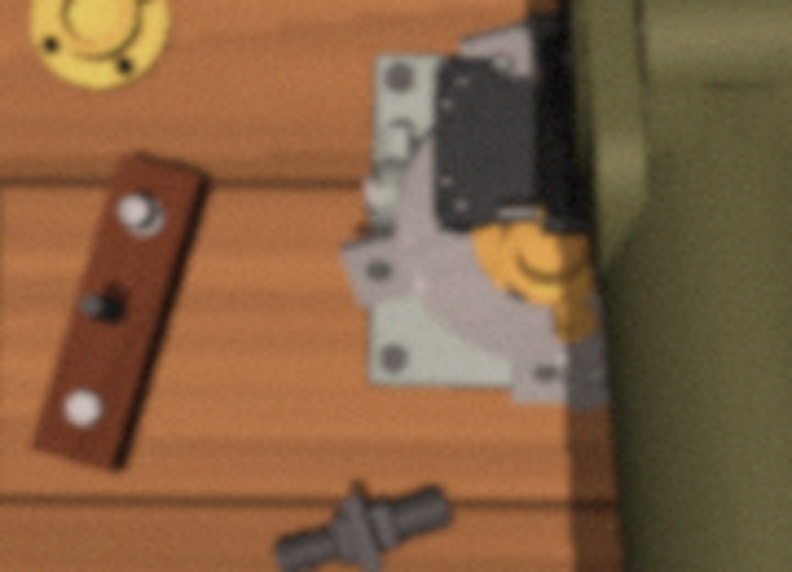

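The table has turned most of the way: the left ear hole is at (378,270) and the port stub at (575,320). The 11 N push at the tooth opened the fingers, so I'll raise the grip force.

```bash
echo '[0, 0, 0, 0, 0.1, 0, 0, 0, 0, 0.1, 0, 0, 0, 0, 0.1, 0, 0, 0, 0, 0.1, 0, 0, 0, 0, 0.1, 0, 0, 0, 0, 0.1]' > rows.txt && python3 inch.py rows.txt 35
python3 - <<'E'
from h import *
im=ctrl.get_image("top")[:,:,::-1][125:255,140:320]; cv2.imwrite("pics/top3.png",cv2.resize(im,None,fx=4.4,fy=4.4,interpolation=cv2.INTER_CUBIC))
A,o=axis(.58396,-.00888,-.008)
for t in (-.1,0,.1,.2,.3):
  a=t+np.pi*np.array([1.5,2]); print(t,[((proj("top",A@[.092*np.cos(b),.092*np.sin(b),0]+o)[0]-[140,125]+.5)*4.4-.5).round(0).tolist() for b in a+np.pi])
E
```

```text
time: 5.65
position: [0.6019, -0.0527, 0.1765]
tool_rot: [-3.139, -0.007, 0.009]
ft_force: [-3.4, 5.6, 3.7]
grip_width: 0.167
grip_force: 35.1
-0.1 [[372.0, 209.0], [530.0, 385.0]]
0 [[372.0, 226.0], [547.0, 386.0]]
0.1 [[373.0, 242.0], [565.0, 386.0]]
0.2 [[376.0, 258.0], [582.0, 384.0]]
0.3 [[380.0, 273.0], [599.0, 380.0]]
```

View pics/top3.png

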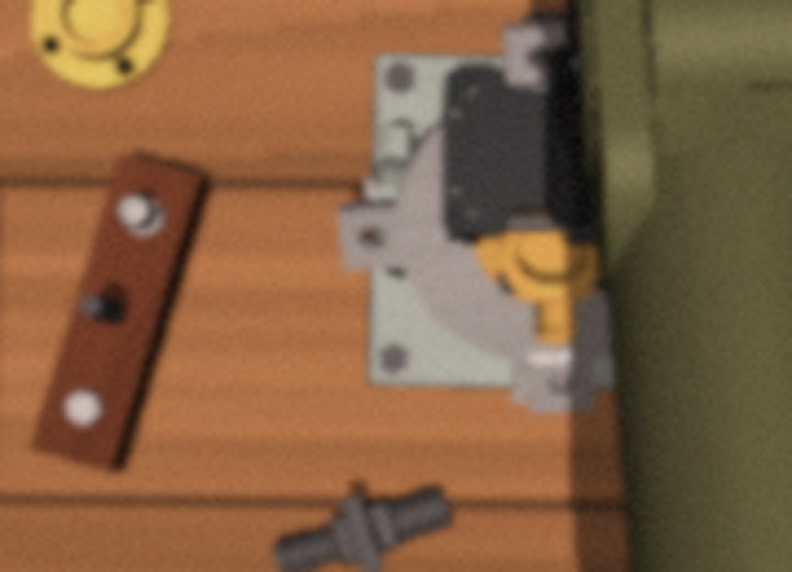

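Left ear hole is now at (371,236), which puts the table about 0.06 rad short. I'll nudge it over and then let go.

Converted, -0.265 m is -0.4417, 0.004 m is 0.0067.

```bash
echo '[-0.0017, 0.0033, 0, 0, 0.1, -0.0033, 0.0067, 0.0017, 0, 0.1, -0.0033, 0.0067, 0.0017, 0, 0.1, -0.0033, 0.0067, 0.0017, 0, 0.1, -0.0033, 0.0067, 0.0017, 0, 0.35, -0.0033, 0.0067, 0.0017, 0, 0.35, -0.0033, 0.0067, 0.0017, 0, 0.35, -0.0033, 0.0067, 0.0017, 0, 0.35, -0.0033, 0.0067, 0.0017, 0, 0.35, -0.0033, 0.0067, -0.0667, 0, 0.35, -0.0033, 0.0067, -0.15, 0, 0.35, -0.0033, 0.0067, -0.2, 0, 0.35, -0.0033, -0.0833, -0.2, 0, 0.4, 0, -0.1667, -0.2, 0, 0.4, 0, -0.25, -0.2, 0, 0.4, 0, -0.3333, -0.2, 0, 0.4, 0, -0.4167, -0.2, 0, 0.4, 0, -0.4417, -0.2, 0, 0.4, 0, -0.4417, -0.2, 0, 0.4]' > rows.txt && python3 inch.py rows.txt
python3 - <<'E'
from h import *
im=np.mean([ctrl.get_image("top")[:,:,::-1][125:255,140:320] for _ in range(3)],0).astype(np.uint8); cv2.imwrite("pics/top4.png",cv2.resize(im,None,fx=4.4,fy=4.4,interpolation=cv2.INTER_CUBIC))
print(delta([.5955,.2138,.0808]))
E
```

```text
time: 7.6
position: [0.602, 0.2158, 0.2973]
tool_rot: [-3.139, -0.018, 0.001]
ft_force: [-0.1, 0.3, 1.0]
grip_width: 0.4
grip_force: 0.0
[-0.0086 -0.0053  0.2354  0.0019]
```

View pics/top4.png

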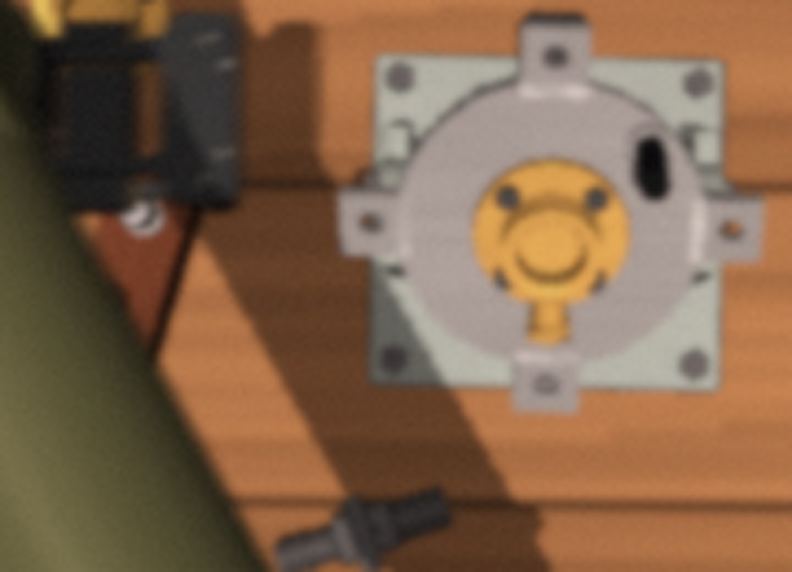

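The table is in its detent: the ear holes at (372,222), (733,230), (557,57) and (547,384) are symmetric, with the port pointing straight down the slope. Now the pin.

Converted, 0.235 m is 0.3917, 0.22 m is 0.3667.

```bash
echo '[-0.015, -0.0083, 0.0833, 0, 0.4, -0.015, -0.0083, 0.1667, 0, 0.4, -0.015, -0.0083, 0.25, 0, 0.4, -0.015, -0.0083, 0.3333, 0, 0.4, -0.015, -0.0083, 0.3667, 0, 0.4, -0.015, -0.0083, 0.3917, 0, 0.4, -0.015, -0.0083, 0.3917, 0, 0.4, -0.015, -0.0083, 0.3917, 0, 0.1, -0.015, -0.0083, 0.3917, 0, 0.1, -0.015, -0.0083, 0.3917, 0, 0.1, -0.015, -0.0083, 0.3917, 0, 0.1, -0.015, -0.0083, 0.3917, 0, 0.1, -0.015, -0.0083, 0.3917, 0, 0.1, -0.015, -0.0083, 0.3917, 0, 0.1]' > rows.txt && python3 inch.py rows.txt 10
python3 -c "
from h import *;print(delta([.5955,.2138,.081]))"
```

```text
time: 9.15
position: [0.5957, 0.2152, 0.064]
tool_rot: [3.141, 0.005, 0.004]
ft_force: [-0.1, -2.2, 6.9]
grip_width: 0.177
grip_force: 10.0
[-0.0002  0.0014  0.002   0.0033]
```

Converted, 0.223 m is 0.3717, 0.16 m is 0.2667.

```bash
echo '[0, 0, -0.05, 0, 0.1, 0, 0, -0.1, 0, 0.1, 0, 0, -0.1667, 0, 0.1, 0, 0, -0.25, 0, 0.1, 0, 0.0667, -0.25, 0, 0.1, -0.0333, 0.1333, -0.25, 0, 0.1, -0.0667, 0.2, -0.25, 0, 0.1, -0.1, 0.2667, -0.25, 0, 0.1, -0.1333, 0.3333, -0.25, 0, 0.1, -0.1533, 0.3717, -0.25, 0, 0.1, -0.1533, 0.3717, -0.25, 0, 0.1, -0.1533, 0.3717, -0.25, 0, 0.1, -0.1533, 0.3717, -0.25, 0, 0.1]' > rows.txt && python3 inch.py rows.txt 10
python3 - <<'E'
from h import *
T=lambda u,v:(np.array([u,v])+.5)/4.4-.5+[140,125]
print("hole",back("top",T(547,384),.088), ctrl.get_state()["position"])
a=np.mean([ctrl.get_image("top")[:,:,::-1] for _ in range(2)],0)[150:250,200:300]; b=np.mean([ctrl.get_image("side")[:,:,::-1] for _ in range(3)],0)[110:235,190:315]
z=lambda i,s:cv2.resize(i.astype(np.uint8),None,fx=s,fy=s,interpolation=cv2.INTER_CUBIC)
cv2.imwrite("pics/c5.png",np.hstack([z(a,4),z(b,3.2)]))
E
```

```text
time: 10.45
position: [0.5037, -0.0061, 0.2125]
tool_rot: [-3.141, -0.009, -0.001]
ft_force: [-0.4, 0.1, -1.9]
grip_width: 0.181
grip_force: 10.0
hole [ 0.50534584 -0.00804913  0.088     ] [ 0.50371797 -0.00611669  0.21251362]
```

View pics/c5.png

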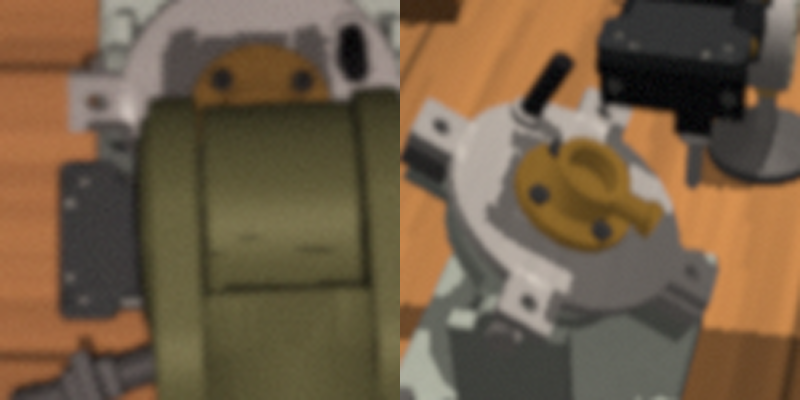

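The side crop shows the pin stem hanging vertical with its tip at (693,187), directly above the ear hole at (692,270). I'll check the offsets numerically.

```bash
python3 - <<'E'
from h import *
S=lambda u,v:(np.array([u-400,v])+.5)/3.2-.5+[190,110]
print("tip",back("side",S(693,187),.1605),"hole",back("side",S(692,270),.088),delta([.5037,-.0077,.159]))
E
```

```text
tip [ 0.50480275 -0.00787101  0.1605    ] hole [ 0.50445638 -0.01131799  0.088     ] [0.0001 0.0009 0.0723 0.0055]
```

Converted, 0.066 m is 0.11, 0.0015 m is 0.0025, 0.003 rad is 0.0019.

```bash
echo '[0, 0.0025, 0.05, 0.0019, 0.1, 0, 0.0025, 0.1, 0.0019, 0.1, 0, 0.0025, 0.11, 0.0019, 0.1, 0, 0.0025, 0.11, 0.0019, 0.1, 0, 0.0025, 0.11, 0.0019, 0.1]' > rows.txt && python3 inch.py rows.txt 10; echo '[0, 0, 0.0033, 0, 0.1, 0, 0, 0.0067, 0, 0.1, 0, 0, 0.0067, 0, 0.1]' > rows.txt && python3 inch.py rows.txt; echo '[0, 0, 0.0033, 0, 0.1, 0, 0, 0.0067, 0, 0.1, 0, 0, 0.0067, 0, 0.1]' > rows.txt && python3 inch.py rows.txt;
```

```text
time: 11.2
position: [0.5044, -0.009, 0.1477]
tool_rot: [-3.142, -0.002, -0.003]
ft_force: [0.3, 0.6, -0.8]
grip_width: 0.177
grip_force: 10.0
time: 11.5
position: [0.5035, -0.0093, 0.1428]
tool_rot: [3.141, 0.001, 0.001]
ft_force: [0.0, -0.7, -1.1]
grip_width: 0.183
grip_force: 10.0
time: 11.8
position: [0.5029, -0.0092, 0.1382]
tool_rot: [-3.142, -0.001, 0.002]
ft_force: [-1.6, -0.2, 1.3]
grip_width: 0.18
grip_force: 10.0
```

Converted, 0.002 m is 0.0033.

```bash
echo '[0, 0, 0.0033, 0, 0.1, 0, 0, 0.0033, 0, 0.1]' > rows.txt && python3 inch.py rows.txt; echo '[0, 0, 0.0033, 0, 0.1, 0, 0, 0.0033, 0, 0.1]' > rows.txt && python3 inch.py rows.txt;echo '[0, 0, 0, 0, 0.1, 0, 0, 0, 0, 0.1]' > rows.txt && python3 inch.py rows.txt; python3 -c "
from h import *
b=np.mean([ctrl.get_image('side')[:,:,::-1] for _ in range(3)],0)[140:220,240:330]
cv2.imwrite('pics/c6.png',cv2.resize(b.astype(np.uint8),None,fx=7,fy=7,interpolation=cv2.INTER_CUBIC))"
```

```text
time: 12.0
position: [0.5029, -0.0091, 0.1358]
tool_rot: [-3.141, -0.001, 0.002]
ft_force: [-0.8, 1.1, -1.5]
grip_width: 0.182
grip_force: 10.0
time: 12.2
position: [0.503, -0.0091, 0.1339]
tool_rot: [-3.141, -0.001, 0.001]
ft_force: [-1.0, 1.4, -1.2]
grip_width: 0.178
grip_force: 10.0
time: 12.4
position: [0.5031, -0.0092, 0.1342]
tool_rot: [-3.141, -0.001, 0.001]
ft_force: [-1.4, 1.4, -2.2]
grip_width: 0.178
grip_force: 10.0
```

View pics/c6.png

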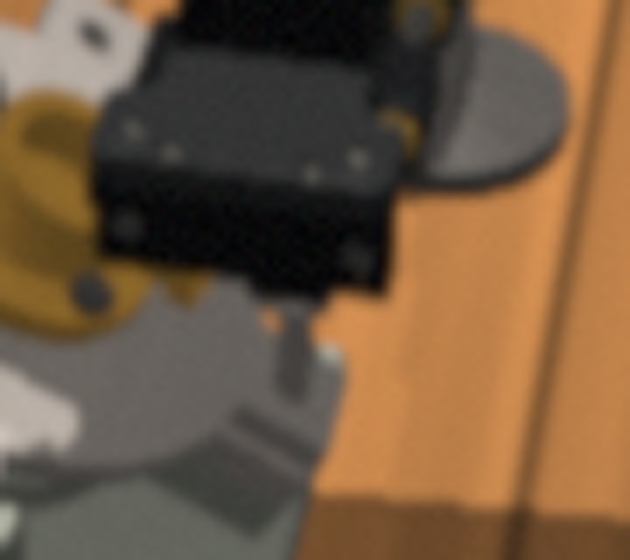

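The stem now ends at (291,400), at the near rim of the ear hole (centre about (290,382)), and there is no contact force, so the tip is in the hole. I'll probe a little deeper and then start to lean the pin.

Converted, 0.001 m is 0.0017.

```bash
echo '[0, 0, 0.0017, 0, 0.1, 0, 0, 0.0017, 0, 0.1]' > rows.txt && python3 inch.py rows.txt; echo '[0, 0, 0.0017, 0, 0.1, 0, 0, 0.0017, 0, 0.1]' > rows.txt && python3 inch.py rows.txt;echo '[0, 0, 0.0017, 0, 0.1, 0, 0, 0.0017, 0, 0.1]' > rows.txt && python3 inch.py rows.txt
```

```text
time: 12.75
position: [0.5034, -0.0092, 0.1335]
tool_rot: [3.142, 0.001, 0.0]
ft_force: [-2.5, 1.0, -0.7]
grip_width: 0.179
grip_force: 10.0
time: 12.95
position: [0.5035, -0.0092, 0.1325]
tool_rot: [3.142, 0.001, 0.0]
ft_force: [-1.8, 1.0, -1.0]
grip_width: 0.178
grip_force: 10.0
time: 13.15
position: [0.5035, -0.0092, 0.1315]
tool_rot: [-3.142, -0.001, -0.001]
ft_force: [-1.3, 1.4, 0.1]
grip_width: 0.18
grip_force: 10.0
```

Careful with the scale: shifts go in shares of 0.6 m and turns go in shares of pi/2 rad. That gives: -0.01 m is -0.0167, -0.005 m is -0.0083.

```bash
echo '[-0.0083, 0, 0.0008, 0, 0.1, -0.0167, 0, 0.0017, 0, 0.1, -0.0167, 0, 0.0017, 0, 0.1]' > rows.txt && python3 inch.py rows.txt; echo '[-0.0083, 0, 0.0033, 0, 0.1, -0.0167, 0, 0.0058, 0, 0.1, -0.0167, 0, 0.0058, 0, 0.1]' > rows.txt && python3 inch.py rows.txt;echo '[-0.0083, 0, 0.0042, 0, 0.1, -0.0158, 0, 0.0083, 0, 0.1, -0.0158, 0, 0.0083, 0, 0.1]' > rows.txt && python3 inch.py rows.txt
```

```text
time: 13.45
position: [0.4933, -0.0094, 0.1308]
tool_rot: [3.141, 0.001, 0.002]
ft_force: [-0.5, 0.9, 0.0]
grip_width: 0.184
grip_force: 10.0
time: 13.75
position: [0.4824, -0.0093, 0.1266]
tool_rot: [3.141, 0.001, -0.002]
ft_force: [-0.0, 1.2, 0.1]
grip_width: 0.184
grip_force: 10.0
time: 14.05
position: [0.4728, -0.0093, 0.1213]
tool_rot: [3.141, 0.001, -0.002]
ft_force: [0.2, 0.7, 0.4]
grip_width: 0.181
grip_force: 10.0
```

```bash
python3 -c "
from h import *
b=np.mean([ctrl.get_image('side')[:,:,::-1] for _ in range(3)],0)[140:220,240:330]
cv2.imwrite('pics/c7.png',cv2.resize(b.astype(np.uint8),None,fx=7,fy=7,interpolation=cv2.INTER_CUBIC))
A,o=axis(.584,-.0088,-.008)
f=lambda P:((proj('side',P)-[240,140]+.5)*7-.5).round().tolist()
c=A@[-.092,0,0]+o
print('hole',f(c),'collar if tilted',f([.4728,-.0088,.140]-A@[0,0,.031]),'tip vertical',f([.4735,-.0088,.069]),'collar vert',f([.4735,-.0088,.109]))"
```

```text
hole [[288.0, 389.0]] collar if tilted [[346.0, 331.0]] tip vertical [[390.0, 449.0]] collar vert [[396.0, 349.0]]
```

View pics/c7.png

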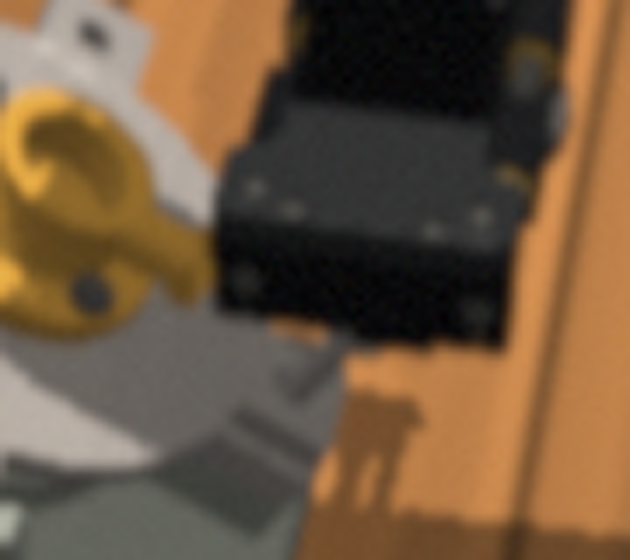

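The pin is now leaning along the hole axis, with the stem running from the hole at (290,390) to the collar near (348,338). Next I push along the axis.

Converted, 0.0052 m is 0.0087, 0.0035 m is 0.0058.

```bash
echo '[0.0017, 0, 0.003, 0, 0.1, 0.0033, 0, 0.0058, 0, 0.1, 0.005, 0, 0.0087, 0, 0.1, 0.005, 0, 0.0087, 0, 0.1]' > rows.txt && python3 inch.py rows.txt 15; echo '[0.0017, 0, 0.003, 0, 0.1, 0.0033, 0, 0.0058, 0, 0.1, 0.005, 0, 0.0087, 0, 0.1, 0.005, 0, 0.0087, 0, 0.1]' > rows.txt && python3 inch.py rows.txt
```

```text
time: 14.6
position: [0.4769, -0.0094, 0.1163]
tool_rot: [-3.142, -0.001, 0.001]
ft_force: [-0.8, 0.7, -2.0]
grip_width: 0.18
grip_force: 15.0
time: 15.0
position: [0.4799, -0.0093, 0.1112]
tool_rot: [-3.142, -0.001, 0.0]
ft_force: [1.1, -0.0, -0.2]
grip_width: 0.179
grip_force: 15.0
```

Converted, 0.0052 m is 0.0087, 0.0035 m is 0.0058.

```bash
echo '[0.0017, 0, 0.003, 0, 0.1, 0.0033, 0, 0.0058, 0, 0.1, 0.005, 0, 0.0087, 0, 0.1, 0.005, 0, 0.0087, 0, 0.1]' > rows.txt && python3 inch.py rows.txt 15; echo '[0.0017, 0, 0.003, 0, 0.1, 0.0033, 0, 0.0058, 0, 0.1, 0.005, 0, 0.0087, 0, 0.1, 0.005, 0, 0.0087, 0, 0.1]' > rows.txt && python3 inch.py rows.txt; echo '[0.0017, 0, 0.003, 0, 0.1, 0.0033, 0, 0.0058, 0, 0.1, 0.005, 0, 0.0083, 0, 0.1, 0.005, 0, 0.0083, 0, 0.1]' > rows.txt && python3 inch.py rows.txt
```

```text
time: 15.4
position: [0.483, -0.0093, 0.1061]
tool_rot: [-3.142, -0.001, 0.0]
ft_force: [0.1, -0.1, -1.4]
grip_width: 0.184
grip_force: 15.0
time: 15.8
position: [0.4861, -0.0092, 0.1009]
tool_rot: [-3.141, -0.001, -0.0]
ft_force: [1.5, -0.0, -1.7]
grip_width: 0.183
grip_force: 15.0
time: 16.2
position: [0.489, -0.0092, 0.0959]
tool_rot: [-3.141, -0.001, -0.0]
ft_force: [1.3, 1.5, -1.8]
grip_width: 0.181
grip_force: 15.0
```

Converted, 0.0017 m is 0.0028, 0.001 m is 0.0017.

```bash
for i in 1 2 ; do echo '[0.0017, 0, 0.0028, 0, 0.1, 0.0017, 0, 0.0028, 0, 0.1]' > rows.txt && python3 inch.py rows.txt | sed -n '1,2p;4p'; done
```

```text
time: 16.4
position: [0.4896, -0.0092, 0.0955]
ft_force: [-3.8, 0.5, 8.7]
time: 16.6
position: [0.4905, -0.0091, 0.0948]
ft_force: [-7.6, 1.0, 17.2]
```

The force along the axis rises at exactly the expected seating height. I'll release, back off, and then tap the top of the pin with shut fingers to check.

Converted, -0.075 m is -0.125, -0.002 m is -0.0033.

```bash
echo '[-0.0033, 0, -0.0057, 0, 0.1, -0.0033, 0, -0.0057, 0, 0.35, -0.0033, 0, -0.0057, 0, 0.35, -0.0033, 0, -0.0057, 0, 0.35, -0.0033, 0, -0.0057, 0, 0.35, -0.0283, 0, -0.05, 0, 0.35, -0.05, 0, -0.1, 0, 0.35, -0.05, 0, -0.125, 0, 0.0, -0.0083, 0, -0.125, 0, 0, -0.0083, 0, -0.125, 0, 0, -0.0083, 0, -0.125, 0, 0, -0.0083, 0, -0.125, 0, 0, -0.0083, 0, -0.125, 0, 0, -0.0083, 0, -0.125, 0, 0]' > rows.txt && python3 inch.py rows.txt
python3 - <<'E'
from h import *
for n in("top","side"):
    b=np.mean([ctrl.get_image(n).astype(float) for _ in range(3)],0); np.save(f"pics/{n}f.npy",b)
E
```

```text
time: 18.0
position: [0.4854, -0.0093, 0.1675]
tool_rot: [3.141, 0.001, -0.001]
ft_force: [-0.3, 0.8, 0.4]
grip_width: 0.005
grip_force: 0.0
```

Converted, 0.039 m is 0.065, 0.03 m is 0.05.

```bash
echo '[0, 0, 0.05, 0, 0, 0, 0, 0.065, 0, 0, 0, 0, 0.065, 0, 0]' > rows.txt && python3 inch.py rows.txt | sed -n '1,2p;4p'; for i in 1 2 3 4 5 ; do echo '[0.0008, 0, 0.0017, 0, 0, 0.0017, 0, 0.0033, 0, 0, 0.0017, 0, 0.0033, 0, 0]' > rows.txt && python3 inch.py rows.txt | sed -n '2p;4p'; done
```

```text
time: 18.6
position: [0.4844, -0.0093, 0.1273]
ft_force: [0.4, -0.7, 0.5]
position: [0.4875, -0.0093, 0.1275]
ft_force: [0.2, 0.4, -0.3]
position: [0.4879, -0.0093, 0.1247]
ft_force: [-0.1, -0.5, 0.9]
position: [0.4888, -0.0093, 0.1225]
ft_force: [0.0, 0.0, 0.6]
position: [0.4894, -0.0093, 0.1215]
ft_force: [-4.3, -0.6, 8.4]
position: [0.4897, -0.0093, 0.1209]
ft_force: [-10.8, -0.3, 18.6]
```

Converted, -0.16 m is -0.2667, -0.09 m is -0.15.

```bash
echo '[-0.0083, 0, -0.0167, 0, 0, -0.0167, 0, -0.0667, 0, 0, -0.0167, 0, -0.15, 0, 0, -0.0167, 0, -0.2333, 0, 0, -0.0167, 0, -0.2667, 0, 0, -0.0167, 0, -0.2667, 0, 0, -0.0167, 0, -0.2667, 0, 0, -0.0167, 0, -0.2667, 0, 0, -0.0167, 0, -0.2667, 0, 0, -0.0167, 0, -0.2667, 0, 0]' > rows.txt && python3 inch.py rows.txt; python3 -c "
from bench import ctrl;print(ctrl.close_job())"
```

```text
time: 21.1
position: [0.4803, -0.0093, 0.2776]
tool_rot: [-3.141, -0.001, 0.003]
ft_force: [1.3, -0.3, 0.2]
grip_width: 0.005
grip_force: 0.0
the job is handed in; nothing more can be done
None
```

The job is handed in at about 21 s: the table is in its detent with the port down the slope, and the index pin is through ear and lug and released. I confirmed the pin is seated by feel (contact at the expected height and a stiff stop), not by a final picture, and the hand-in returned no verdict.

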